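# Feel for the dragging hub bearing and scrap it

## Robot

A 6-joint arm with a two-finger parallel gripper is mounted at the origin on the work surface. World frame = base frame: x ahead of the robot, y to its left, z up, the work surface at z = 0. Lengths are in mm, angles in rad, forces in N, time in s.
With the tool pointing down it reaches from about 275 to 975 mm from the base axis. Payload 8.4 kg.
Tool frame: the origin (TCP) lies at the very end of the fingers, on their centre line; the grasp point (between the pads) lies 19 mm behind it; z points along the fingers, y is the direction in which the jaws open and shut (so a half turn about z gives the same grasp; the last joint's range is limited). The gripper opens to 92 mm and grips with 3 to 60 N. Pads are 20 mm wide; open, the fingers measure 128 mm over their backs; the gripper's body (75 mm by 189 mm) begins 69 mm behind the grasp point.
Start: joints at [1.158, 0.353, 1.633, -0, 1.155, -0.002], TCP at [249.588, 573.004, 214.583] pointing down, gripper open.
Joint ranges: [-2.63, 2.63], [-0.92, 2.1], [0.06, 2.66], [-1.3, 4.44], [0, 2.69], [-3.02, 3.02]. Speed limits (rad/s): [2.22, 2.22, 2.79, 3.14, 3.14, 3.14].

## Interface

Orientations are given as a unit quaternion [w, x, y, z].
In Python, from rig import r gives the robot as it stands.
- The arm moves only by the tool send_rows, never from a script. Its argument "commands" is one flat list of numbers, 5 for each row, row after row: the finger opening in mm, from 0 to 91.9, then the shift along the tool's x, y, z in mm, then the turn about the tool's z in degrees. A call has 1 to 12 rows; each row shifts and turns the pose as measured when the row begins, along the tool's axes as they then stand; what a row does not reach is not made up. A row lasts 1/10 s, in which the tool goes at most 50 mm and 8.59 degrees, less where a joint would pass 70% of its speed; a pose out of reach is approached as far as the arm can. A call is refused whole if a number of a shift passes 50 or a number of a turn 8.59, either way. A call with a gripper value outside its range is refused whole. The fingers move at their own pace and stop on an object; "newtons" is the grip in N (left out, the last holds). Time passes only in rows, so rows that do not move let the fingers close. It gives the time, the measured TCP pose, the force and the opening at its end, in the units of the state.
- r.get_state(): the state, without advancing time (a new reading comes with each control period).
- r.read_camera(name): name is "side" or "top" or "wrist"; returns a dict with "img" (480x640x3 uint8, red, green, blue), "camera_matrix" (3x3 intrinsics, pixels), "eye" and "attitude" of the camera in the world; the wrist camera has in their place "hand_eye" (4x4, takes a point from camera to tool coordinates, whose origin is the TCP and whose axes are the flange's). Camera axes: x right, y down, z forward; pixel columns grow to the right and rows downward; lengths in mm; the calibration is good to about 2 mm. A picture is of the moment at which its call begins: read the wrist's pose just before it. There is no depth.
- r.hand_in(): hands the job in, once; it reports no verdict.
The state is a dict: "time_s": time; "joint_pos": joint angles; "joint_velocities": joint speeds; "joint_efforts": joint torques, N m; "eef_pos": TCP position; "orientation": TCP orientation; "ft_force": force on the tool from outside, world axes, zero at the start; "ft_torque": the same for the moment, N m; "gripper_width": opening from 0.0 (shut) to 1.0 (fully open).
Only numpy, scipy, OpenCV 4.12 (cv2) and the standard library are available. Lean on these libraries where they do the work, as an engineer would, in place of code of your own. Each camera call takes 0.05 s, during which the arm holds its last target. There are 200 camera calls.

## Task

Three moped hub units that look alike sit on the blue stand, and one of them has a bad bearing. Try all three in place: push a stud lightly sideways (do not clamp the studs or lean on the flange) until the flange has turned an eighth to a quarter of a turn, and feel which one drags. Then lift the dragging hub by its stub axle and set it down, not drop it, standing upright in the red scrap tray; leave the two good hubs seated on the stand and everything else where it is.

Things in the scene. Friction and masses are not known exactly. Their poses are not given: they have to be found in the camera images.
- nest_left (a point): Floor centre of the stand's left nest = underside centre of the hub in it (within 2 mm), 8 mm over the bench. Every hub, 0.7 kg, upright, looks the same: carrier plate 60 x 60 x 16 mm; aluminium flange 100 mm across, 24 to 32 mm above the underside, turning endlessly about the vertical axle; axle 20 mm thick, fixed to the plate, from the flange to 106 mm. Grip the axle about 82 mm above the underside to lift.
- nest_middle (a point): Floor centre of the stand's middle nest = underside centre of the hub in it (within 2 mm), 8 mm over the bench. Every hub, 0.7 kg, upright, looks the same: carrier plate 60 x 60 x 16 mm; aluminium flange 100 mm across, 24 to 32 mm above the underside, turning endlessly about the vertical axle; axle 20 mm thick, fixed to the plate, from the flange to 106 mm. Grip the axle about 82 mm above the underside to lift.
- nest_right (a point): Floor centre of the stand's right nest = underside centre of the hub in it (within 2 mm), 8 mm over the bench. Every hub, 0.7 kg, upright, looks the same: carrier plate 60 x 60 x 16 mm; aluminium flange 100 mm across, 24 to 32 mm above the underside, turning endlessly about the vertical axle; axle 20 mm thick, fixed to the plate, from the flange to 106 mm. Grip the axle about 82 mm above the underside to lift.
- stand: Blue stand, fixed: plate 100 x 460 x 8 mm, long side along its y; origin: centre of its underside. Square nests 64 mm wide at y = +150 (left), 0, -150 (right) mm, lips 9 mm over the plate. Each flange has three upright studs, 12 mm thick, 22 mm high, 40 mm from the axle, 120 degrees apart; the yellow one starts at the side of the stand's +x (away from the robot), within 0.25 rad.
- scrap_tray: Red open scrap tray, fixed, 150 x 150 mm outside, 22 mm high, walls and floor 4 mm thick; origin at the centre of its underside; square to its own x and y.
- good_hub_1_cap (a joint): Black cap on top of the axle of the hub that the rules call good_hub_1 (a good one). It does not turn: always about 0, and nothing reports in which nest this hub sits; that must be felt. To push a stud along its circle steadily takes about 8 N on the dragging hub and under 1 N on a good one; both stop when not pushed.
- worn_hub_cap (a joint): Black cap on top of the axle of the hub that the rules call worn_hub (the dragging one). It does not turn: always about 0, and nothing reports in which nest this hub sits; that must be felt. To push a stud along its circle steadily takes about 8 N on the dragging hub and under 1 N on a good one; both stop when not pushed.
- good_hub_2_cap (a joint): Black cap on top of the axle of the hub that the rules call good_hub_2 (a good one). It does not turn: always about 0, and nothing reports in which nest this hub sits; that must be felt. To push a stud along its circle steadily takes about 8 N on the dragging hub and under 1 N on a good one; both stop when not pushed.
- grease_tin_mid (a point): Green grease tin, loose, 60 mm across, 75 mm high, upright; its centre. Leave alone.
- spanner_mid (a point): Steel spanner 170 mm long lying flat, loose; its middle. Leave alone.
- spacer_ring_mid (a point): Brass spacer ring lying flat, loose, 52 mm outside, 14 mm high; its centre. Leave alone.
There are look-alikes about, which are no part of the job. Leave any pink look-alike of the part that bears good_hub_2_cap alone.

How it is judged:
By the outcome, as a careful person would: the job done as asked, in the order asked, and still so for the second after the job is handed in, with the robot touching nothing.
It also fails if it takes over 72 s, if anything falls off the work surface, if the arm or the gripper's body presses on something with over 40 N, if the wrist force passes 120 N, or if a joint passes its speed limit or range.

## Working session

There is one attempt and no reset: what is moved stays moved. The work goes in short steps, Python scripts to look and compute and a tool call to move; the robot and the scene stay as the last step left them, time stands still between calls to the robot, and variables do not carry over. Pictures are saved under pics/ and viewed, about 8 in all and at most 12, crops included, and the job is handed in when it is done.

Besides the shell and the picture viewer there is one more tool, called by a JSON object that holds its "api" and its "payload". send_rows: Moves the arm, as the interface text tells. Its arguments: {"type":"object","properties":{"commands":{"type":"array"},"newtons":{"type":"number"}},"required":["commands"]}

```bash
mkdir -p pics; ls; python3 - <<'E'
from rig import r
import cv2,numpy as np,pickle
s=r.get_state();print(s)
d={}
for n in("side","top"):
    c=r.read_camera(n);d[n]=c;cv2.imwrite(f"pics/{n}0.png",c["img"][:,:,::-1]);print(n,c["camera_matrix"],c["eye"],c["attitude"])
pickle.dump(d,open("cam0.pkl","wb"))
print(r.read_camera("wrist")["hand_eye"])
E
```

```text
pics
{'time_s': 0.0, 'joint_pos': array([ 1.15759128e+00,  3.53623220e-01,  1.63412662e+00, -1.16799529e-05,
        1.15520981e+00, -2.40217396e-03]), 'joint_velocities': array([ 0.00151323, -0.00105903,  0.00073504,  0.00101945,  0.00065553,
       -0.00076786]), 'joint_efforts': array([ 1.47673833e-03, -5.93846512e+01, -3.34215724e+01,  6.98758406e-02,
        2.36490299e-02, -1.44405021e-04]), 'eef_pos': array([249.39642548, 572.54367865, 213.88248358]), 'orientation': array([-1.35787079e-04,  2.03957816e-01,  9.78979439e-01, -6.69895927e-04]), 'ft_force': array([-0.58488308,  0.5643641 , -0.46334883]), 'ft_torque': array([-0.0462252 , -0.00937363,  0.00032999]), 'gripper_width': 0.9994004764510442}
side [[484.98431142   0.         314.6462434 ]
 [  0.         484.98431142 237.86155503]
 [  0.           0.           1.        ]] [399.88889353 731.82170988 624.4366364 ] [ 0.04405061 -0.06171964  0.88743199 -0.45465888]
top [[553.21568388   0.         320.85164564]
 [  0.         553.21568388 241.57921218]
 [  0.           0.           1.        ]] [ 405.86735502   25.14165838 1184.21392058] [-0.02546353  0.70785496 -0.70520565  0.03127226]
[[ 4.72546718e-04 -9.60466037e-01 -2.78396783e-01  7.92762218e+01]
 [ 9.99999643e-01  2.58749591e-04  8.04701669e-04 -6.00267203e-02]
 [-7.00853569e-04 -2.78397063e-01  9.60465816e-01 -1.70753591e+02]
 [ 0.00000000e+00  0.00000000e+00  0.00000000e+00  1.00000000e+00]]
```

View pics/top0.png

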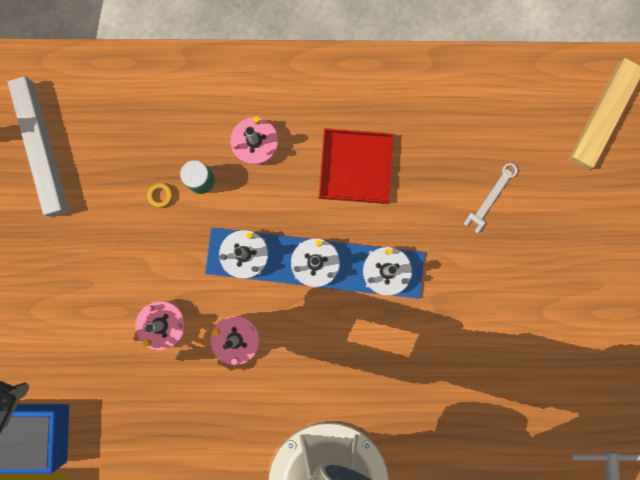

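View pics/side0.png

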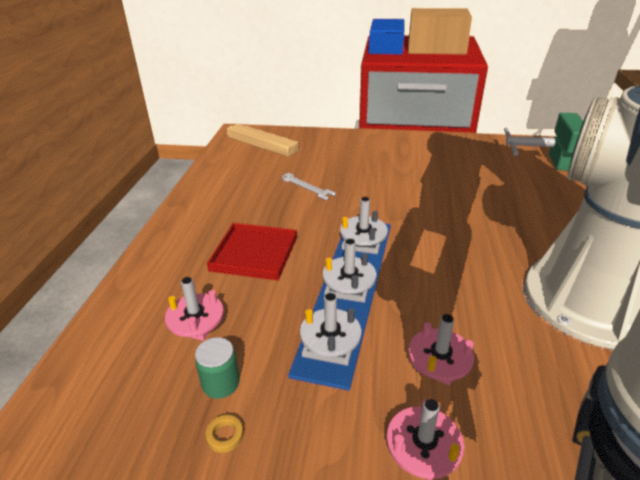

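The top view shows the white flanges at about (244,254), (316,263) and (388,271), the yellow studs on their far sides, and the red tray at (356,166). The pink decoys are at (254,140), (160,326) and (235,341). The side view agrees.

```bash
cat > h.py <<'E'
import numpy as np,cv2
from scipy.spatial.transform import Rotation as R
def rot(q): return R.from_quat([q[1],q[2],q[3],q[0]]).as_matrix()
def ray(K,Rm,eye,uv,z):
    d=Rm@np.linalg.solve(K,[uv[0],uv[1],1.]); return eye+d*(z-eye[2])/d[2]
def proj(K,Rm,eye,p):
    q=K@(Rm.T@(np.asarray(p)-eye)); return q[:2]/q[2]
def blobs(m,amin):
    cs,_=cv2.findContours(m.astype(np.uint8),cv2.RETR_EXTERNAL,cv2.CHAIN_APPROX_NONE)
    return [c for c in cs if cv2.contourArea(c)>=amin]
def plan(st,p):  # world displacement in tool axes
    return rot(st["orientation"]).T@(np.asarray(p)-st["eef_pos"])
E
python3 - <<'E'
from h import *
import pickle
d=pickle.load(open("cam0.pkl","rb"))
c=d["top"];K,E=c["camera_matrix"],c["eye"];Rm=rot(c["attitude"]);print(Rm.round(2))
im=c["img"];hsv=cv2.cvtColor(im,cv2.COLOR_RGB2HSV);H,S,V=[hsv[...,i].astype(int) for i in range(3)]
roi=np.zeros(H.shape,bool);roi[220:300,200:430]=1
for b in blobs((S<40)&(V>150)&roi,300):
    h=cv2.convexHull(b);(e,ax,a)=cv2.fitEllipse(h);print("flange",np.round(e),np.round(ax,1),ray(K,Rm,E,e,40).round(1))
for b in blobs((H>20)&(H<32)&(S>180)&(V>180)&roi,5):
    m=cv2.moments(b);u=(m['m10']/m['m00'],m['m01']/m['m00']);print("yellow",np.round(u),ray(K,Rm,E,u,58).round(1))
for b in blobs(((H<4)|(H>175))&(S>180)&(V>70),1500):
    p=np.array([ray(K,Rm,E,u[0],22)[:2] for u in b],np.float32);print("tray",cv2.minAreaRect(p))
for b in blobs((H>100)&(H<120)&(S>150)&(V>80)&roi,300):
    p=np.array([ray(K,Rm,E,u[0],8)[:2] for u in b],np.float32);print("stand",cv2.minAreaRect(p))
E
```

```text
[[ 0.   -1.    0.08]
 [-1.   -0.   -0.01]
 [ 0.01 -0.08 -1.  ]]
flange [244. 263.] [29.2 45.6] [453.7 174.4  40. ]
flange [387. 271.] [48.2 49.4] [ 438.4 -120.2   40. ]
flange [315. 262.] [48.  48.1] [454.8  28.7  40. ]
flange [242. 244.] [25.7 46.5] [492.5 180.2  40. ]
yellow [388. 251.] [ 477.9 -122.    58. ]
yellow [319. 243.] [493.8  20.5  58. ]
yellow [249. 235.] [509.5 162.6  58. ]
tray ((662.51220703125, -58.926422119140625), (146.6745147705078, 149.1340789794922), 85.96121215820312)
stand ((432.98382568359375, -175.6525421142578), (46.77216720581055, 96.19134521484375), 82.22496795654297)
stand ((446.9661865234375, -47.18632507324219), (102.2838363647461, 96.5107192993164), 83.87593078613281)
stand ((464.44488525390625, 104.24148559570312), (100.44586181640625, 95.97028350830078), 83.6348648071289)
stand ((478.56884765625, 230.8053741455078), (47.61277770996094, 95.8416519165039), 83.87588500976562)
```

{"api": "send_rows", "payload": {"commands": [0,-34,-24.5,0,0,0,-34,-24.5,0,0,0,-34,-24.5,0,0,0,-34,-24.5,0,0,0,-34,-24.5,0,0,0,-34,-24.5,0,0,0,-34,-24.5,0,0,0,-34,-24.5,0,0,0,-34,-24.5,0,0,0,-34,-24.5,0,0,0,-34,-24.5,0,0,0,-34,-24.5,0,0], "newtons": 20}}

```text
time_s: 1.35
eef_pos: [512.1, 127.9, 212.0]
orientation: [-0.001, 0.2, 0.98, -0.001]
ft_force: [-0.1, -0.5, -0.3]
gripper_width: 0.008
```

{"api": "send_rows", "payload": {"commands": [0,0,0,0,8.5,0,0,0,0,8.5,0,0,0,0,8.5,0,0,0,0,8.5,0,0,0,0,8.5,0,0,0,0,8.5,0,0,0,0,8.5,0,0,0,0,8.5,0,0,0,0,8.5,0,0,0,0,8.5]}}

```text
time_s: 2.35
eef_pos: [513.4, 120.8, 209.9]
orientation: [-0.0, 0.815, 0.579, -0.003]
ft_force: [-0.8, 0.4, 0.8]
gripper_width: 0.003
```

```bash
cat > s.py <<'E'
import sys
from h import *
from rig import r
HUB={'R':(438.4,-120.2),'M':(454.8,28.7),'L':(471.2,177.6)}
def goto(x,y,z,yaw):
    s=r.get_state();a=rot(s["orientation"]);y0=np.degrees(np.arctan2(a[1,0],a[0,0]))
    print("tool shift",plan(s,(x,y,z)).round(1),"turn about z",round(float((y0-yaw+180)%360-180),1),"yaw",round(float(y0),1),"F",s["ft_force"].round(1),"j",s["joint_pos"].round(2),"t",s["time_s"])
def stud(h,phi,rad=44,back=22,z=50):
    f=np.radians(phi);u=np.array([np.cos(f),np.sin(f)]);t=np.array([-u[1],u[0]])
    p=np.array(HUB[h])+rad*u-back*t;goto(*p,z,phi+90)
E
python3 - <<'E'
from s import *
stud('L',-21.4)
s=r.get_state();c=r.read_camera("wrist");cv2.imwrite("pics/w1.png",c["img"][:,:,::-1])
Rt=rot(s["orientation"]);T=c["hand_eye"];Rm=Rt@T[:3,:3];E=s["eef_pos"]+Rt@T[:3,3]
for h,p in HUB.items():print(h,proj(c["camera_matrix"],Rm,E,(*p,114)).round(),proj(c["camera_matrix"],Rm,E,(*p,40)).round())
E
```

```text
tool shift [ 16.8 -14.9 159.8] turn about z 2.1 yaw 70.7 F [-0.8  0.4  0.8] j [ 0.23  0.21  1.84 -0.    1.1   0.57] t 2.35
R [335. 525.] [333. 456.]
M [292. 376.] [298. 328.]
L [235. 181.] [254. 168.]
```

View pics/w1.png

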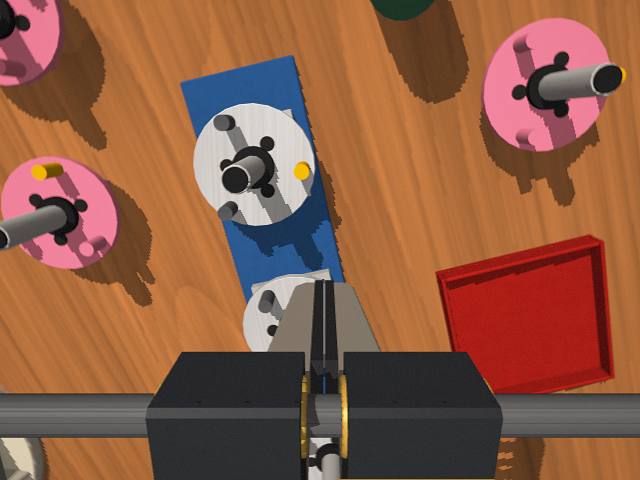

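The picture shows the left hub's flange at (254,165), which matches the predicted (254,168). Its yellow stud is at (302,171), and the shut fingers are well clear.

{"api": "send_rows", "payload": {"commands": [0,8.5,-7.5,0,1,0,8.5,-7.5,0,1,0,0,0,40,0,0,0,0,40,0,0,0,0,40,0,0,0,0,30,0,0,0,0,8,0,0,0,0,0,0]}}

```text
time_s: 3.2
eef_pos: [506.0, 142.8, 48.4]
orientation: [0.001, 0.822, 0.57, -0.001]
ft_force: [0.1, -0.4, 1.3]
gripper_width: 0.005
```

```bash
python3 -c "
from s import *
stud('L',-21.4)"
```

```text
tool shift [-2.3 -1.1 -1.6] turn about z 0.8 yaw 69.4 F [ 0.1 -0.4  1.3] j [ 0.27  0.43  1.97 -0.    0.74  0.63] t 3.2
```

{"api": "send_rows", "payload": {"commands": [0,3,0,-0.3,0,0,3,1,0,-4,0,3,1,0,-4,0,3,1,0,-4,0,3,1,0,-4,0,3,1,0,-4]}}

```text
time_s: 3.8
eef_pos: [517.0, 158.1, 57.0]
orientation: [0.003, 0.704, 0.71, -0.001]
ft_force: [-2.0, -7.6, 1.6]
gripper_width: 0.005
```

```bash
cat > hub.py <<'E'
import sys
from s import *
s=r.get_state();a=rot(s["orientation"]);d=a.T@(s["eef_pos"]-np.array([*HUB[sys.argv[1]],0]))
print("tool-frame offset from hub (want -16,44):",d.round(1),"yaw",np.degrees(np.arctan2(a[1,0],a[0,0])).round(1),"F tool",(a.T@s["ft_force"]).round(1))
E
python3 hub.py L
```

```text
tool-frame offset from hub (want -16,44): [-20.2  45.7 -56.8] yaw 90.5 F tool [-7.6 -2.1 -1.6]
```

{"api": "send_rows", "payload": {"commands": [0,3,1,0,-4,0,3,1,0,-4,0,3,1,0,-4,0,3,1,0,-4]}}

```text
time_s: 4.2
eef_pos: [522.0, 169.1, 64.3]
orientation: [0.005, 0.592, 0.806, -0.001]
ft_force: [-0.7, -3.7, -0.2]
gripper_width: 0.006
```

```bash
python3 hub.py L
```

```text
tool-frame offset from hub (want -16,44): [-24.   46.2 -63.8] yaw 107.4 F tool [-3.3 -1.8  0.2]
```

```bash
cat > yel.py <<'E'
from s import *
c=r.read_camera("top");K,E=c["camera_matrix"],c["eye"];Rm=rot(c["attitude"]);im=c["img"]
hsv=cv2.cvtColor(im,cv2.COLOR_RGB2HSV);H,S,V=[hsv[...,i].astype(int) for i in range(3)]
roi=np.zeros(H.shape,bool);roi[220:300,200:430]=1
for b in blobs((H>20)&(H<32)&(S>150)&(V>110)&roi,4):
    m=cv2.moments(b);u=(m['m10']/m['m00'],m['m01']/m['m00']);p=ray(K,Rm,E,u,58)[:2]
    h=min(HUB,key=lambda k:np.hypot(*(p-HUB[k])));d=p-HUB[h];print(h,"yellow angle",np.degrees(np.arctan2(d[1],d[0])).round(1),"r",np.hypot(*d).round(1))
cv2.imwrite("pics/"+sys.argv[1]+".png",im[140:380,120:440,::-1].repeat(2,0).repeat(2,1))
s=r.get_state();print(s["eef_pos"].round(1),s["ft_force"].round(1))
E
python3 yel.py t1
```

```text
R yellow angle -2.8 r 39.4
M yellow angle -11.3 r 39.7
[522.5 169.6  64.6] [ 0.4 -2.3  0. ]
```

View pics/t1.png

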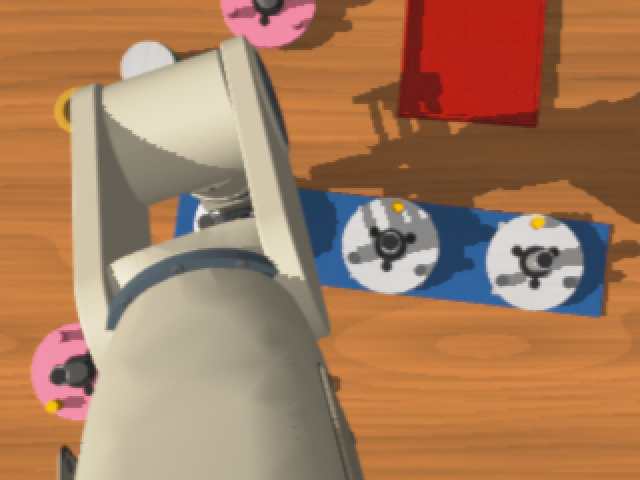

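The arm hides the left hub, while the middle and right hubs are untouched. I'll back off, rise and look with the wrist camera.

{"api": "send_rows", "payload": {"commands": [0,-8,0,0,0,0,0,0,-40,0,0,0,0,-40,0,0,0,0,-40,0,0,0,0,-20,0]}}

```text
time_s: 4.75
eef_pos: [524.5, 161.6, 212.1]
orientation: [0.006, 0.593, 0.805, 0.001]
ft_force: [0.7, 0.7, -0.6]
gripper_width: 0.005
```

```bash
cat > wr.py <<'E'
from s import *
# wrist look at hub argv[1]: yellow stud angle; flange fit refines the hub centre
s=r.get_state();c=r.read_camera("wrist");K=c["camera_matrix"];im=c["img"]
Rt=rot(s["orientation"]);T=c["hand_eye"];Rm=Rt@T[:3,:3];E=s["eef_pos"]+Rt@T[:3,3]
hsv=cv2.cvtColor(im,cv2.COLOR_RGB2HSV);H,S,V=[hsv[...,i].astype(int) for i in range(3)]
hb=np.array(HUB[sys.argv[1]])
for b in blobs((H>20)&(H<32)&(S>150)&(V>110),20):
    m=cv2.moments(b);u=(m['m10']/m['m00'],m['m01']/m['m00']);d=ray(K,Rm,E,u,55)[:2]-hb
    if np.hypot(*d)<60:print("yellow px",np.round(u),"angle",np.degrees(np.arctan2(d[1],d[0])).round(1),"r",np.hypot(*d).round(1))
print("hub expected px",proj(K,Rm,E,(*hb,40)).round(),"cap",proj(K,Rm,E,(*hb,114)).round())
cv2.imwrite("pics/"+sys.argv[2]+".png",im[:,:,::-1]);print(s["eef_pos"].round(1),s["ft_force"].round(1),s["time_s"])
E
python3 wr.py L w2
```

```text
yellow px [310. 202.] angle -8.9 r 40.4
hub expected px [267. 178.] cap [253. 194.]
[524.5 161.6 212.1] [ 0.7  0.7 -0.6] 4.75
```

View pics/w2.png

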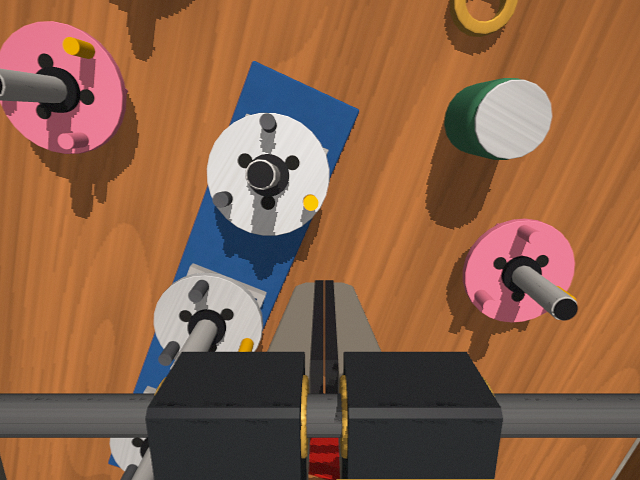

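The left yellow stud is now at px (310,202), an angle of −8.9°, so it turned only about 12° before the finger rode up over it. I'll set up again lower and watch z.

```bash
python3 -c "
from s import *
stud('L',-8.9,z=46)"
```

```text
tool shift [ -6.6 -19.6 168.4] turn about z 26.2 yaw 107.3 F [0.5 0.6 2. ] j [ 0.3   0.23  1.8  -0.01  1.1   0.  ] t 4.8
```

{"api": "send_rows", "payload": {"commands": [0,-6.6,-19.6,0,0,0,0,0,0,8.5,0,0,0,0,8.5,0,0,0,0,8.5,0,0,0,40,0,0,0,0,40,0,0,0,0,40,0,0,0,0,35,0,0,0,0,10,0,0,0,0,0,0]}}

```text
time_s: 5.8
eef_pos: [521.1, 148.3, 56.0]
orientation: [0.01, 0.765, 0.644, 0.015]
ft_force: [-0.0, 0.0, 1.0]
gripper_width: 0.008
```

```bash
python3 hub.py L
```

```text
tool-frame offset from hub (want -16,44): [-19.8  56.1 -54.2] yaw 80.2 F tool [ 0.  0. -1.]
```

{"api": "send_rows", "payload": {"commands": [0,0,-6,4,0,0,0,-6,4,0,0,0,0,0,0]}}

```text
time_s: 6.1
eef_pos: [511.3, 151.1, 50.9]
orientation: [0.011, 0.766, 0.643, 0.018]
ft_force: [-0.1, 0.3, -0.1]
gripper_width: 0.004
```

```bash
python3 hub.py L; python3 -c "
from s import *
s=r.get_state();print(rot(s['orientation'])[:,2].round(4),s['eef_pos'],s['joint_pos'].round(3),s['joint_velocities'].round(3))"
```

```text
tool-frame offset from hub (want -16,44): [-18.6  46.1 -49.4] yaw 80.1 F tool [ 0.3 -0.2  0.1]
[ 0.0417  0.0053 -0.9991] [511.26687037 151.07001294  50.92956065] [ 0.289  0.413  1.988 -0.011  0.699  0.47 ] [-0.002 -0.02  -0.015  0.001  0.012 -0.001]
```

{"api": "send_rows", "payload": {"commands": [0,3,-1,1.5,0,0,4.5,1,1.5,-4,0,4.5,1,1.5,-4,0,4.5,1,1.5,-4]}}

```text
time_s: 6.5
eef_pos: [516.9, 166.3, 48.9]
orientation: [0.016, 0.691, 0.722, 0.017]
ft_force: [-0.3, -6.2, 5.5]
gripper_width: 0.005
```

```bash
python3 hub.py L
```

```text
tool-frame offset from hub (want -16,44): [-13.3  47.4 -46.8] yaw 92.5 F tool [-6.2 -0.4 -5.5]
```

{"api": "send_rows", "payload": {"commands": [0,4,0.5,0.8,-5,0,4,0.5,0.8,-5,0,4,0.5,0.8,-5,0,4,0.5,0.8,-5]}}

```text
time_s: 6.9
eef_pos: [520.9, 181.2, 49.9]
orientation: [0.023, 0.548, 0.836, 0.015]
ft_force: [3.3, -5.8, 2.3]
gripper_width: 0.007
```

```bash
python3 hub.py L
```

```text
tool-frame offset from hub (want -16,44): [-17.6  49.5 -47.1] yaw 113.5 F tool [-6.7  0.9 -2.1]
```

{"api": "send_rows", "payload": {"commands": [0,5,-1,0.8,-5,0,5,-1,0.8,-5,0,5,-1,0.8,-5,0,5,-1,0.8,-5]}}

```text
time_s: 7.3
eef_pos: [518.3, 197.2, 51.5]
orientation: [0.035, 0.386, 0.922, 0.016]
ft_force: [8.6, -4.5, 0.1]
gripper_width: 0.006
```

```bash
python3 hub.py L
```

```text
tool-frame offset from hub (want -16,44): [-21.8  50.1 -47.7] yaw 134.4 F tool [-9.3  3.   0.6]
```

{"api": "send_rows", "payload": {"commands": [0,5,-1,0.8,-4,0,5,-1,0.8,-4]}}

```text
time_s: 7.5
eef_pos: [515.8, 203.7, 52.4]
orientation: [0.042, 0.317, 0.947, 0.016]
ft_force: [6.9, -4.8, -0.1]
gripper_width: 0.005
```

```bash
python3 hub.py L
```

```text
tool-frame offset from hub (want -16,44): [-23.4  50.6 -48.1] yaw 142.9 F tool [-8.4  0.3  0.7]
```

{"api": "send_rows", "payload": {"commands": [0,-5,0,0,0,0,-5,0,0,0,0,0,0,-20,0]}}

```text
time_s: 7.8
eef_pos: [522.3, 197.6, 73.0]
orientation: [0.042, 0.317, 0.947, 0.016]
ft_force: [0.4, 0.3, -0.5]
gripper_width: 0.005
```

```bash
cat > tilt.py <<'E'
from s import *
s=r.get_state();print("toolz",rot(s['orientation'])[:,2].round(4),s['eef_pos'].round(1),s['joint_pos'].round(3),s["ft_force"].round(1),s["time_s"])
E
python3 tilt.py
```

```text
toolz [ 0.0888  0.0036 -0.996 ] [522.3 197.6  73. ] [ 0.378  0.391  1.956 -0.045  0.711 -0.514] [ 0.4  0.3 -0.5] 7.8
```

{"api": "send_rows", "payload": {"commands": [0,0,0,-30,0,0,0,0,-30,0,0,0,0,-30,0,0,0,0,-30,0,0,0,0,-20,0]}}

```text
time_s: 8.3
eef_pos: [508.7, 195.9, 217.3]
orientation: [0.039, 0.322, 0.946, 0.015]
ft_force: [0.5, -1.0, 0.2]
gripper_width: 0.005
```

```bash
python3 tilt.py;python3 wr.py L w3
```

```text
toolz [ 0.0835  0.0034 -0.9965] [508.7 195.9 217.3] [ 0.383  0.183  1.861 -0.033  1.019 -0.515] [ 0.5 -1.   0.2] 8.3
yellow px [321. 194.] angle 41.5 r 44.7
hub expected px [268. 181.] cap [260. 204.]
[508.7 195.9 217.3] [ 0.5 -1.   0.2] 8.3
```

The left hub drags: 6–9 N steadily, and its yellow stud went from −21° to about +41°, a 63° turn. The tool has picked up about 5° of tilt, so I'll track that while I go to the middle hub.

```bash
python3 -c "
from s import *
stud('M',-11.3,back=24,z=190)"
```

```text
tool shift [-106.8 -170.2   27.7] turn about z 63.6 yaw 142.3 F [ 0.9 -0.5  2.8] j [ 0.38  0.18  1.86 -0.03  1.02 -0.52] t 8.35
```

{"api": "send_rows", "payload": {"commands": [0,-21,-34,5.5,0,0,-21,-34,5.5,0,0,-21,-34,5.5,0,0,-21,-34,5.5,0,0,-21,-34,5.5,0,0,0,0,0,0]}}

```text
time_s: 8.95
eef_pos: [492.5, -7.2, 191.1]
orientation: [0.042, 0.325, 0.945, 0.019]
ft_force: [0.3, -0.2, 0.0]
gripper_width: 0.006
```

```bash
python3 tilt.py
```

```text
toolz [ 0.0919  0.0088 -0.9957] [492.5  -7.2 191.1] [-0.026  0.122  2.     0.014  0.927 -0.943] [ 0.3 -0.2  0. ] 8.95
```

{"api": "send_rows", "payload": {"commands": [0,0,0,0,8,0,0,0,0,8,0,0,0,0,8,0,0,0,0,8,0,0,0,0,8,0,0,0,0,8,0,0,0,0,8,0,0,0,0,8]}}

```text
time_s: 9.75
eef_pos: [492.1, -6.1, 190.3]
orientation: [0.022, 0.794, 0.607, 0.039]
ft_force: [-0.0, 0.4, -0.1]
gripper_width: 0.006
```

```bash
python3 tilt.py; python3 -c "
from s import *
stud('M',-11.3,back=24,z=47)"
```

```text
toolz [ 0.0885  0.0123 -0.996 ] [492.1  -6.1 190.3] [-0.026  0.125  1.999  0.018  0.929  0.229] [-0.   0.4 -0.1] 9.75
tool shift [ -2.2 -11.4 142.8] turn about z -3.8 yaw 74.9 F [-0.   0.4 -0.1] j [-0.03  0.12  2.    0.02  0.93  0.23] t 9.75
```

{"api": "send_rows", "payload": {"commands": [0,-2,-11,0,-4,0,0,0,45,0,0,0,0,45,0,0,0,0,40,0,0,0,0,8,0,0,0,0,0,0]}}

```text
time_s: 10.35
eef_pos: [497.4, -0.3, 50.8]
orientation: [0.024, 0.776, 0.629, 0.041]
ft_force: [0.1, 0.0, 1.0]
gripper_width: 0.004
```

```bash
python3 tilt.py; python3 hub.py M
```

```text
toolz [ 0.0946  0.0145 -0.9954] [ 4.974e+02 -3.000e-01  5.080e+01] [-0.015  0.35   2.104  0.029  0.593  0.169] [0.1 0.  1. ] 10.35
tool-frame offset from hub (want -16,44): [-18.  52. -47.] yaw 78.2 F tool [ 0.1  0.2 -1. ]
```

```bash
sed -i 's/HUB\[sys.argv\[1\]\],0\]/HUB[sys.argv[1]],s["eef_pos"][2]]/' hub.py; python3 hub.py M
```

```text
tool-frame offset from hub (want -16,44): [-19.7  47.5   3.6] yaw 78.2 F tool [ 0.1  0.2 -1. ]
```

{"api": "send_rows", "payload": {"commands": [0,3,-2,0.5,0,0,3,1,0,-4,0,3,1,0,-4,0,3,1,0,-4,0,3,1,0,-4]}}

```text
time_s: 10.85
eef_pos: [505.3, 15.8, 59.3]
orientation: [0.033, 0.678, 0.733, 0.041]
ft_force: [-0.4, -1.0, -0.1]
gripper_width: 0.004
```

```bash
python3 hub.py M;python3 tilt.py
```

```text
tool-frame offset from hub (want -16,44): [-16.8  49.1   5.1] yaw 94.5 F tool [-1.  -0.5  0. ]
toolz [ 0.104   0.0148 -0.9945] [505.3  15.8  59.3] [ 0.019  0.341  2.09   0.022  0.607 -0.077] [-0.4 -1.  -0.1] 10.85
```

{"api": "send_rows", "payload": {"commands": [0,1,-2,6,-1,0,3,0,4,-4,0,3.5,0,2,-5,0,3.5,0,2,-5,0,3.5,0,2,-5]}}

```text
time_s: 11.35
eef_pos: [507.0, 31.2, 50.0]
orientation: [0.046, 0.537, 0.841, 0.038]
ft_force: [1.0, 0.5, 0.7]
gripper_width: 0.004
```

```bash
python3 hub.py M;python3 tilt.py
```

```text
tool-frame offset from hub (want -16,44): [-19.6  48.    6.2] yaw 114.8 F tool [ 0.1  1.2 -0.6]
toolz [ 0.1178  0.0153 -0.9929] [507.   31.2  50. ] [ 0.052  0.356  2.101  0.017  0.567 -0.396] [1.  0.5 0.7] 11.35
```

{"api": "send_rows", "payload": {"commands": [0,5,-1,2,-3,0,4,-0.5,2,-5,0,4,-0.5,2,-5,0,4,-0.5,2,-5,0,4,-0.5,2,-5]}}

```text
time_s: 11.85
eef_pos: [498.7, 48.7, 44.1]
orientation: [0.058, 0.354, 0.933, 0.031]
ft_force: [0.6, -0.1, 0.1]
gripper_width: 0.005
```

```bash
python3 hub.py M;python3 tilt.py
```

```text
tool-frame offset from hub (want -16,44): [-19.3  43.8   6.1] yaw 138.1 F tool [-0.5  0.3  0. ]
toolz [ 0.1304  0.0164 -0.9913] [498.7  48.7  44.1] [ 0.091  0.354  2.127  0.009  0.528 -0.761] [ 0.6 -0.1  0.1] 11.85
```

{"api": "send_rows", "payload": {"commands": [0,-6,0,-3,0,0,0,0,-30,0,0,0,0,-30,0,0,0,0,-40,0,0,0,0,-40,0,0,0,0,0,0]}}

```text
time_s: 12.45
eef_pos: [485.8, 41.4, 196.3]
orientation: [0.06, 0.363, 0.929, 0.033]
ft_force: [0.5, 0.4, 0.1]
gripper_width: 0.001
```

```bash
python3 tilt.py; python3 wr.py M w4
```

```text
toolz [ 0.1348  0.0171 -0.9907] [485.8  41.4 196.3] [ 0.077  0.084  2.036  0.009  0.886 -0.754] [0.5 0.4 0.1] 12.45
yellow px [318. 191.] angle 47.7 r 40.5
hub expected px [265. 188.] cap [261. 217.]
[485.8  41.4 196.3] [0.5 0.4 0.1] 12.45
```

{"api": "send_rows", "payload": {"commands": [0,0,0,0,0,0,0,0,0,0,0,0,0,0,0,0,0,0,0,0,0,0,0,0,0]}}

```text
time_s: 13.0
eef_pos: [483.0, 40.8, 190.6]
orientation: [0.056, 0.365, 0.929, 0.031]
ft_force: [0.0, 0.1, 1.3]
gripper_width: 0.005
```

```bash
python3 tilt.py
```

```text
toolz [ 0.1268  0.0165 -0.9918] [483.   40.8 190.6] [ 0.076  0.091  2.041  0.009  0.881 -0.75 ] [0.  0.1 1.3] 13.0
```

The middle hub is good: 1 N or less, turned 59°. Standing still at this height slowly takes out the tilt, so I'll try the right hub first and fix the tilt before the grasp.

```bash
python3 -c "
from s import *
stud('R',-2.8,back=24,rad=46,z=190)"
```

```text
tool shift [-127.8 -136.8   -2.5] turn about z 49.6 yaw 136.8 F [0.  0.1 1.3] j [ 0.08  0.09  2.04  0.01  0.88 -0.75] t 13.0
```

{"api": "send_rows", "payload": {"commands": [0,-25.5,-27.5,-1,0,0,-25.5,-27.5,-1,0,0,-25.5,-27.5,-1,0,0,-25.5,-27.5,-1,0,0,-25.5,-27.5,-1,0,0,0,0,0,8.5,0,0,0,0,8.5,0,0,0,0,8.5,0,0,0,0,8.5,0,0,0,0,8.5,0,0,0,0,8.5]}}

```text
time_s: 14.1
eef_pos: [480.8, -154.1, 186.7]
orientation: [0.033, 0.732, 0.679, 0.05]
ft_force: [0.0, 0.5, 0.0]
gripper_width: 0.003
```

```bash
python3 tilt.py; python3 -c "
from s import *
stud('R',-2.8,back=24,rad=46,z=52)"
```

```text
toolz [ 0.1186  0.0191 -0.9928] [ 480.8 -154.1  186.7] [-0.355  0.141  1.992  0.075  0.905 -0.324] [0.  0.5 0. ] 14.1
tool shift [  4.1 -13.9 134.1] turn about z -1.4 yaw 85.8 F [0.  0.5 0. ] j [-0.36  0.14  1.99  0.08  0.91 -0.32] t 14.1
```

{"api": "send_rows", "payload": {"commands": [0,4,-14,0,-1.5,0,0,0,40,0,0,0,0,40,0,0,0,0,36,0,0,0,0,14,0]}}

```text
time_s: 14.6
eef_pos: [480.6, -145.8, 53.9]
orientation: [0.036, 0.714, 0.697, 0.05]
ft_force: [-0.5, 0.1, -0.4]
gripper_width: 0.007
```

```bash
python3 hub.py R;python3 tilt.py
```

```text
tool-frame offset from hub (want -16,44): [-24.6  42.5   4.7] yaw 88.7 F tool [ 0.  -0.6  0.4]
toolz [ 0.122   0.0174 -0.9924] [ 480.6 -145.8   53.9] [-0.338  0.345  2.105  0.103  0.584 -0.398] [-0.5  0.1 -0.4] 14.6
```

{"api": "send_rows", "payload": {"commands": [0,4,0,4,0,0,4,1,3,0,0,3.5,0.5,2,-4,0,3.5,0.5,2,-4,0,3.5,0.5,2,-4,0,3.5,0.5,2,-4]}}

```text
time_s: 15.2
eef_pos: [482.2, -120.7, 40.7]
orientation: [0.043, 0.599, 0.799, 0.044]
ft_force: [-2.5, -0.2, 15.5]
gripper_width: 0.005
```

```bash
python3 hub.py R;python3 tilt.py
```

```text
tool-frame offset from hub (want -16,44): [-12.7  41.5   5.3] yaw 106.2 F tool [  0.2  -0.6 -15.7]
toolz [ 0.1212  0.0179 -0.9925] [ 482.2 -120.7   40.7] [-0.285  0.363  2.123  0.099  0.546 -0.651] [-2.5 -0.2 15.5] 15.2
```

{"api": "send_rows", "payload": {"commands": [0,0,1,-7,0]}}

```text
time_s: 15.3
eef_pos: [482.1, -119.9, 48.4]
orientation: [0.043, 0.597, 0.8, 0.044]
ft_force: [-0.4, 0.4, -0.4]
gripper_width: 0.004
```

```bash
python3 hub.py R;python3 tilt.py
```

```text
tool-frame offset from hub (want -16,44): [-12.1  41.6   5.3] yaw 106.5 F tool [ 0.5 -0.3  0.4]
toolz [ 0.1213  0.018  -0.9924] [ 482.1 -119.9   48.4] [-0.284  0.348  2.12   0.096  0.564 -0.651] [-0.4  0.4 -0.4] 15.3
```

{"api": "send_rows", "payload": {"commands": [0,3,0.5,0,-4,0,3,1,0.5,-4,0,3,1,0.5,-4,0,3,1,0.5,-4]}}

```text
time_s: 15.7
eef_pos: [483.4, -107.2, 52.9]
orientation: [0.053, 0.474, 0.878, 0.038]
ft_force: [-0.2, 0.4, -0.0]
gripper_width: 0.007
```

```bash
python3 hub.py R;python3 tilt.py
```

```text
tool-frame offset from hub (want -16,44): [-13.6  44.4   6. ] yaw 123.0 F tool [ 0.5  0.1 -0. ]
toolz [ 0.1293  0.0157 -0.9915] [ 483.4 -107.2   52.9] [-0.256  0.334  2.128  0.09   0.559 -0.91 ] [-0.2  0.4 -0. ] 15.7
```

{"api": "send_rows", "payload": {"commands": [0,3.5,0.5,1.5,-4,0,3.5,0.5,1.5,-4,0,3.5,0.5,1.5,-4,0,3.5,0.5,1.5,-4]}}

```text
time_s: 16.1
eef_pos: [479.2, -94.6, 51.4]
orientation: [0.062, 0.341, 0.938, 0.03]
ft_force: [0.4, -0.2, -0.2]
gripper_width: 0.001
```

```bash
python3 hub.py R;python3 tilt.py
```

```text
tool-frame offset from hub (want -16,44): [-14.5  45.5   5.9] yaw 139.8 F tool [-0.4  0.1  0.3]
toolz [ 0.1369  0.0138 -0.9905] [479.2 -94.6  51.4] [-0.231  0.326  2.15   0.088  0.537 -1.177] [ 0.4 -0.2 -0.2] 16.1
```

{"api": "send_rows", "payload": {"commands": [0,-6,0,-3,0,0,0,0,-30,0,0,0,0,-30,0,0,0,0,-40,0,0,0,0,-40,0,0,0,0,0,0]}}

```text
time_s: 16.7
eef_pos: [465.3, -101.5, 204.9]
orientation: [0.064, 0.344, 0.936, 0.03]
ft_force: [-0.0, 0.5, -0.9]
gripper_width: 0.006
```

```bash
python3 tilt.py; python3 wr.py R w5
```

```text
toolz [ 0.1414  0.012  -0.9899] [ 465.3 -101.5  204.9] [-0.254  0.055  2.047  0.06   0.907 -1.153] [-0.   0.5 -0.9] 16.7
yellow px [315. 189.] angle 55.5 r 40.0
hub expected px [264. 190.] cap [260. 220.]
[ 465.3 -101.5  204.9] [-0.   0.5 -0.9] 16.7
```

The right hub is good too: under 1 N, turned 58°. It took one brief 15 N touch on its flange, which I relieved at once. So the left hub is the worn one. Next I'll go back towards it and work the tilt out.

{"api": "send_rows", "payload": {"commands": [91,9,39,-6,0,91,9,39,-6,0,91,9,39,-6,0,91,9,39,-6,0,91,9,39,-6,0,91,9,39,-6,0,91,9,39,-6,0,91,9,39,-6,0]}}

```text
time_s: 17.55
eef_pos: [606.0, 186.7, 269.6]
orientation: [0.06, 0.353, 0.933, 0.027]
ft_force: [1.2, 0.3, -0.2]
gripper_width: 0.681
```

```bash
python3 tilt.py
```

```text
toolz [ 0.1309  0.0082 -0.9914] [606.  186.7 269.6] [ 0.315  0.251  1.656 -0.037  1.107 -0.518] [ 1.2  0.3 -0.2] 17.55
```

{"api": "send_rows", "payload": {"commands": [91,0,0,-1.5,-8.2,91,0,0,-1.5,-8.2,91,0,0,-1.5,-8.2,91,0,0,-1.5,-8.2,91,0,0,-1.5,-8.2,91,0,0,-1.5,0,91,0,0,-1.5,0,91,0,0,-1.5,0,91,0,0,-1.5,0]}}

```text
time_s: 18.45
eef_pos: [604.3, 192.0, 273.7]
orientation: [0.06, -0.003, 0.998, 0.003]
ft_force: [0.4, 0.3, -0.5]
gripper_width: 0.989
```

```bash
python3 tilt.py
```

```text
toolz [ 0.1197  0.0063 -0.9928] [604.3 192.  273.7] [ 0.324  0.254  1.642 -0.035  1.13  -1.24 ] [ 0.4  0.3 -0.5] 18.45
```

```bash
python3 -c "
from s import *
goto(459,177.7,190,180)"
```

```text
tool shift [154.3 -13.9  65.6] turn about z 0.3 yaw -179.7 F [ 0.4  0.3 -0.5] j [ 0.32  0.25  1.64 -0.04  1.13 -1.24] t 18.45
```

{"api": "send_rows", "payload": {"commands": [91,30,-2.8,13,0,91,30,-2.8,13,0,91,30,-2.8,13,0,91,30,-2.8,13,0,91,30,-2.8,13,0,91,4,0,-1,0]}}

```text
time_s: 19.05
eef_pos: [455.8, 177.5, 189.4]
orientation: [0.062, 0.004, 0.998, 0.004]
ft_force: [-0.4, -0.9, 0.1]
gripper_width: 0.988
```

```bash
cat >> wr.py <<'E'
u=proj(K,Rm,E,(*hb,40))
for b in blobs((S<45)&(V>120),800):
    h=cv2.convexHull(b);(e,ax,a)=cv2.fitEllipse(h)
    if np.hypot(*(np.array(e)-u))<60:print("flange ellipse",np.round(e),np.round(ax),ray(K,Rm,E,e,40).round(1))
E
python3 tilt.py; python3 wr.py L w6; python3 -c "
from s import *
goto(459,177.7,190,180)"
```

```text
toolz [ 0.1231  0.0072 -0.9924] [455.8 177.5 189.4] [ 0.398  0.106  2.027 -0.053  0.893 -1.134] [-0.4 -0.9  0.1] 19.05
yellow px [363. 268.] angle 40.9 r 49.8
hub expected px [322. 218.] cap [323. 259.]
[455.8 177.5 189.4] [-0.4 -0.9  0.1] 19.05
flange ellipse [320. 247.] [60. 97.] [496.7 175.4  40. ]
flange ellipse [327. 217.] [117. 127.] [470.2 181.4  40. ]
tool shift [-1.1 -0.5  1.1] turn about z -0.4 yaw 179.6 F [-1.2 -0.9  0.5] j [ 0.4   0.11  2.02 -0.05  0.89 -1.13] t 19.1
```

View pics/w6.png

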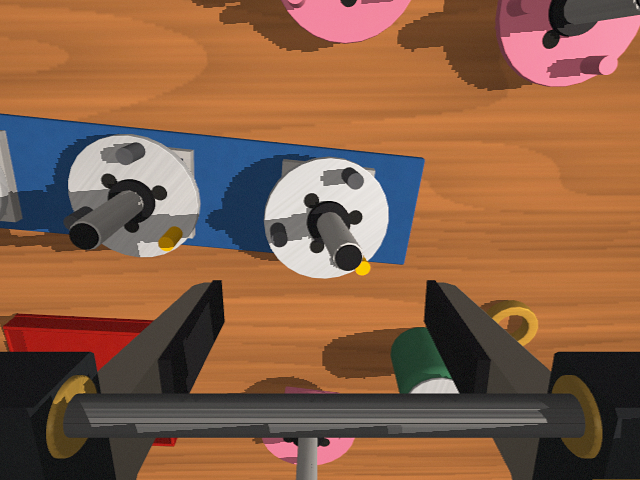

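The left cap shows at (347,257) but I predicted (323,259), while its flange is nearly where expected. I'll check whether the hub is leaning or the camera model is off, using the middle hub as reference.

```bash
python3 - <<'E'
from s import *
s=r.get_state();c=r.read_camera("wrist");K=c["camera_matrix"];im=c["img"]
Rt=rot(s["orientation"]);T=c["hand_eye"];Rm=Rt@T[:3,:3];E=s["eef_pos"]+Rt@T[:3,3]
print(s["eef_pos"],K[0],"E",E)
for h in "ML":print(h,[proj(K,Rm,E,(*HUB[h],z)).round() for z in(8,40,114)])
for u,z in(((131,203),44),((83,237),114),((329,218),44),((347,257),114)):print(u,z,ray(K,Rm,E,u,z).round(1))
c=r.read_camera("side");cv2.imwrite("pics/side2.png",c["img"][150:450,200:500,::-1].repeat(2,0).repeat(2,1))
E
```

```text
[457.77236338 178.22527061 190.96256169] [411.00046254   0.         323.77540504] E [357.74715098 177.66693413 350.4790818 ]
M [array([147., 185.]), array([131., 197.]), array([ 81., 233.])]
L [array([321., 202.]), array([321., 215.]), array([321., 254.])]
(131, 203) 44 [458.8  29.7  44. ]
(83, 237) 114 [457.6  29.5 114. ]
(329, 218) 44 [472.7 184.1  44. ]
(347, 257) 114 [473.2 194.1 114. ]
```

View pics/side2.png

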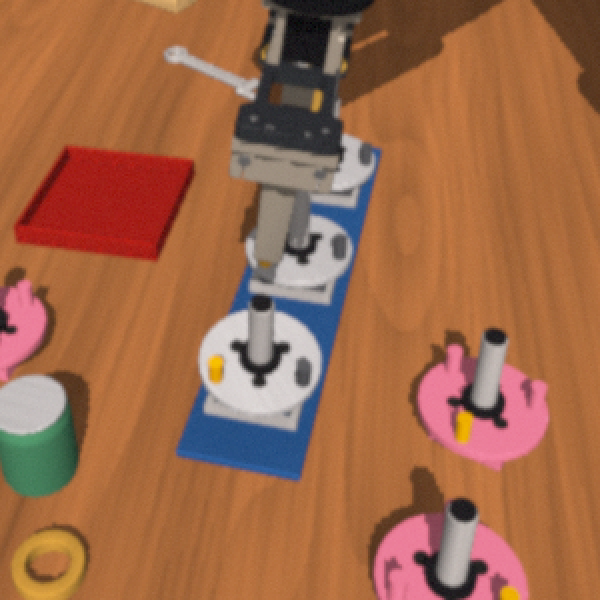

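The left hub is leaning about 8° towards +y: its axle is at (473,184) at flange height and (473,194) at the top. The first push must have cocked it in its nest. Closing the jaws along y should stand it up again, so I'll grip slightly higher to clear the raised stud.

```bash
python3 -c "
from s import *
goto(475.5,182,76,180)"
```

```text
tool shift [  1.2   1.6 117.6] turn about z -0.4 yaw 179.6 F [ 1.4 -1.   0.7] j [ 0.4   0.11  2.02 -0.05  0.89 -1.14] t 19.2
```

{"api": "send_rows", "payload": {"commands": [91,0.5,1,25,0,91,0.5,1,25,0,91,0,0,25,0,91,0,0,20,0,91,0,0,12,0]}}

```text
time_s: 19.7
eef_pos: [490.3, 187.0, 91.6]
orientation: [0.075, 0.005, 0.997, 0.009]
ft_force: [-0.1, -0.1, -0.5]
gripper_width: 0.988
```

```bash
python3 tilt.py; python3 -c "
from s import *
goto(475.5,182,76,180)"
```

```text
toolz [ 0.1495  0.0173 -0.9886] [490.3 187.   91.6] [ 0.39   0.294  2.063 -0.068  0.641 -1.119] [-0.1 -0.1 -0.5] 19.7
tool shift [16.9 -5.5 13.1] turn about z -0.7 yaw 179.3 F [-0.1 -0.1 -0.5] j [ 0.39  0.29  2.06 -0.07  0.64 -1.12] t 19.7
```

{"api": "send_rows", "payload": {"commands": [91,6,-2,3,0,91,6,-2,4,0,91,5,-2,4,0,91,3,0,4,0]}}

```text
time_s: 20.1
eef_pos: [475.0, 181.8, 74.1]
orientation: [0.076, 0.006, 0.997, 0.01]
ft_force: [0.2, -1.0, 0.1]
gripper_width: 0.991
```

```bash
python3 tilt.py; python3 -c "
from s import *
goto(475.7,182,76,180)"
```

```text
toolz [ 0.1526  0.0182 -0.9881] [475.  181.8  74.1] [ 0.392  0.302  2.109 -0.075  0.583 -1.107] [ 0.2 -1.   0.1] 20.1
tool shift [-1.   0.2 -1.8] turn about z -0.8 yaw 179.2 F [ 0.2 -1.   0.1] j [ 0.39  0.3   2.11 -0.08  0.58 -1.11] t 20.1
```

{"api": "send_rows", "payload": {"commands": [15,0,0,-1,0,15,0,0,0,0,15,0,0,0,0,15,0,0,0,0,15,0,0,0,0,15,0,0,0,0,15,0,0,0,0,15,0,0,0,0], "newtons": 15}}

```text
time_s: 20.9
eef_pos: [476.3, 183.1, 77.1]
orientation: [0.079, 0.006, 0.997, 0.011]
ft_force: [0.8, 2.9, 1.9]
gripper_width: 0.317
```

```bash
python3 tilt.py
```

```text
toolz [ 0.1569  0.0207 -0.9874] [476.3 183.1  77.1] [ 0.393  0.297  2.107 -0.074  0.585 -1.107] [0.8 2.9 1.9] 20.9
```

{"api": "send_rows", "payload": {"commands": [15,0,0,0.5,0,15,0,0,0.5,0,15,0,0,0.5,0,15,0,0,0.5,0], "newtons": 45}}

```text
time_s: 21.3
eef_pos: [477.8, 181.2, 77.5]
orientation: [0.079, 0.004, 0.997, 0.009]
ft_force: [-2.5, -4.7, 16.1]
gripper_width: 0.22
```

```bash
python3 tilt.py
```

```text
toolz [ 0.1585  0.0167 -0.9872] [477.8 181.2  77.5] [ 0.391  0.297  2.106 -0.081  0.586 -1.107] [-2.5 -4.7 16.1] 21.3
```

{"api": "send_rows", "payload": {"commands": [15,0,0,-4,0,15,-1,0,-8,0,15,-2,0,-12,0,15,-2,0,-15,0,15,-2.5,0,-18,0,15,-2.5,0,-18,0,15,-2.5,0,-18,0,15,-2.5,0,-18,0,15,-2,0,-8,0,15,0,0,-1,0]}}

```text
time_s: 22.3
eef_pos: [466.2, 174.8, 197.4]
orientation: [0.069, 0.004, 0.998, 0.004]
ft_force: [0.3, 0.2, -7.0]
gripper_width: 0.211
```

```bash
python3 tilt.py; python3 -c "
from s import *
goto(662,-59,190,180)"
```

```text
toolz [ 0.1371  0.008  -0.9905] [466.2 174.8 197.4] [ 0.388  0.103  2.012 -0.057  0.898 -1.142] [ 0.3  0.2 -7. ] 22.3
tool shift [-194.9 -232.5   32.3] turn about z -0.5 yaw 179.5 F [ 0.3  0.2 -7. ] j [ 0.39  0.1   2.01 -0.06  0.9  -1.14] t 22.3
```

{"api": "send_rows", "payload": {"commands": [15,-12,-14,2,0,15,-20,-24,3.5,0,15,-24,-29,4,0,15,-24,-29,4,0,15,-24,-29,4,0,15,-24,-29,4,0,15,-24,-29,4,0,15,-20,-24,3.5,0,15,-14,-16,2,0,15,-7,-8,1,0,15,0,0,-1,0]}}

```text
time_s: 23.4
eef_pos: [657.8, -67.0, 173.2]
orientation: [0.057, 0.003, 0.998, 0.004]
ft_force: [-1.5, 0.2, -6.2]
gripper_width: 0.209
```

```bash
python3 tilt.py; python3 -c "
from s import *
goto(663,-59,160,180)"
```

```text
toolz [ 0.1144  0.0083 -0.9934] [657.8 -67.  173.2] [-0.116  0.389  1.684  0.026  0.955 -1.694] [-1.5  0.2 -6.2] 23.4
tool shift [-3.6  8.  13.7] turn about z -0.4 yaw 179.6 F [-1.5  0.2 -6.2] j [-0.12  0.39  1.68  0.03  0.96 -1.69] t 23.4
```

{"api": "send_rows", "payload": {"commands": [15,-1,3,8,0,15,0.5,3,12,0,15,2.5,2,14,0,15,2.5,0,14,0,15,2.5,0,12,0,15,2,0,10,0,15,1,0,4,0,15,0,0,0,0]}}

```text
time_s: 24.2
eef_pos: [651.1, -52.7, 89.1]
orientation: [0.054, 0.001, 0.999, 0.005]
ft_force: [-0.4, -0.1, -5.7]
gripper_width: 0.206
```

```bash
python3 tilt.py; python3 -c "
from s import *
goto(663,-59,80,180)"
```

```text
toolz [ 0.1076  0.0104 -0.9941] [651.1 -52.7  89.1] [-0.094  0.48   1.756  0.029  0.799 -1.681] [-0.4 -0.1 -5.7] 24.2
tool shift [-10.9  -6.3  10.3] turn about z -0.2 yaw 179.8 F [-0.4 -0.1 -5.7] j [-0.09  0.48  1.76  0.03  0.8  -1.68] t 24.2
```

{"api": "send_rows", "payload": {"commands": [15,-4,-3,1,0,15,-4,-3,2,0,15,-3,0,3,0,15,0,0,3,0,15,0,0,1,0]}}

```text
time_s: 24.7
eef_pos: [666.5, -60.1, 81.9]
orientation: [0.056, 0.002, 0.998, 0.005]
ft_force: [-0.1, 0.1, -5.5]
gripper_width: 0.206
```

```bash
python3 tilt.py
```

```text
toolz [ 0.112   0.0098 -0.9937] [666.5 -60.1  81.9] [-0.104  0.509  1.727  0.03   0.795 -1.691] [-0.1  0.1 -5.5] 24.7
```

{"api": "send_rows", "payload": {"commands": [15,1,0,3,0,15,0.5,0,3,0,15,0,0,2,0]}}

```text
time_s: 25.0
eef_pos: [665.8, -59.9, 73.3]
orientation: [0.056, 0.002, 0.998, 0.005]
ft_force: [0.3, 0.5, -6.3]
gripper_width: 0.21
```

{"api": "send_rows", "payload": {"commands": [15,0,0,2,0]}}

```text
time_s: 25.1
eef_pos: [665.8, -59.8, 71.0]
orientation: [0.056, 0.002, 0.998, 0.005]
ft_force: [-0.3, -0.5, -6.3]
gripper_width: 0.209
```

```bash
python3 tilt.py
```

```text
toolz [ 0.1119  0.0099 -0.9937] [665.8 -59.8  71. ] [-0.103  0.522  1.734  0.031  0.775 -1.691] [-0.3 -0.5 -6.3] 25.1
```

Not in contact yet, so I'll keep lowering gently.

{"api": "send_rows", "payload": {"commands": [15,0,0,2,0]}}

```text
time_s: 25.2
eef_pos: [666.0, -59.7, 68.8]
orientation: [0.056, 0.002, 0.998, 0.005]
ft_force: [0.0, -0.4, -6.2]
gripper_width: 0.207
```

{"api": "send_rows", "payload": {"commands": [15,0,0,2,0]}}

```text
time_s: 25.3
eef_pos: [666.4, -59.6, 67.4]
orientation: [0.056, 0.002, 0.998, 0.005]
ft_force: [-10.5, 2.5, 21.6]
gripper_width: 0.207
```

{"api": "send_rows", "payload": {"commands": [15,0,0,0,0,15,0,0,0,0,15,0,0,0,0], "newtons": 4}}

```text
time_s: 25.6
eef_pos: [666.7, -59.5, 67.7]
orientation: [0.056, 0.002, 0.998, 0.005]
ft_force: [-0.4, 0.3, -5.6]
gripper_width: 0.216
```

```bash
python3 tilt.py
```

```text
toolz [ 0.1128  0.01   -0.9936] [666.7 -59.5  67.7] [-0.103  0.527  1.735  0.031  0.768 -1.692] [-0.4  0.3 -5.6] 25.6
```

{"api": "send_rows", "payload": {"commands": [35,0,0,0,0,50,0,0,0,0,91,0,0,0,0,91,0,0,0,0,91,0,0,0,0,91,0,0,0,0,91,0,0,0,0]}}

```text
time_s: 26.3
eef_pos: [669.9, -59.9, 70.6]
orientation: [0.06, 0.002, 0.998, 0.005]
ft_force: [-0.6, 0.7, 0.5]
gripper_width: 0.802
```

```bash
python3 tilt.py; python3 - <<'E'
from rig import r
import cv2
c=r.read_camera("side");cv2.imwrite("pics/side3.png",c["img"][150:450,150:450,::-1].repeat(2,0).repeat(2,1))
E
```

```text
toolz [ 0.1194  0.0093 -0.9928] [669.9 -59.9  70.6] [-0.103  0.525  1.732  0.031  0.767 -1.692] [-0.6  0.7  0.5] 26.3
```

View pics/side3.png

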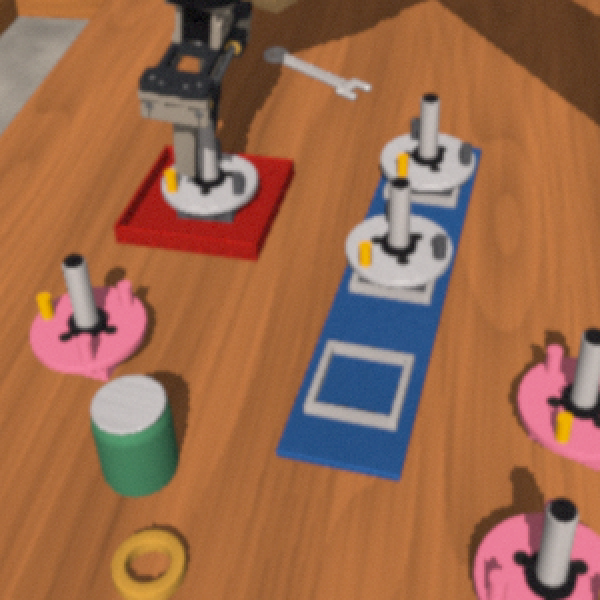

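The hub stands in the tray and both good hubs are seated. Next: retreat straight up, then a final look.

{"api": "send_rows", "payload": {"commands": [91,0,0,-10,0,91,-1,0,-20,0,91,-3,0,-30,0,91,-3,0,-40,0,91,-3,0,-40,0,91,20,0,-20,0,91,40,0,-10,0,91,45,0,-10,0,91,45,0,-10,0,91,45,0,0,0,91,45,0,0,0,91,0,0,0,0]}}

```text
time_s: 27.55
eef_pos: [409.7, -60.5, 244.0]
orientation: [0.063, 0.001, 0.998, 0.004]
ft_force: [-1.0, -0.5, 1.3]
gripper_width: 0.989
```

```bash
python3 tilt.py; python3 - <<'E'
from rig import r
import cv2,numpy as np
t=r.read_camera("top")["img"];s=r.read_camera("side")["img"]
cv2.imwrite("pics/fin.png",np.vstack([t[100:390,100:530,::-1],s[120:420,130:560,::-1]]))
E
```

```text
toolz [ 0.1252  0.0081 -0.9921] [409.7 -60.5 244. ] [-0.176 -0.097  2.097  0.035  1.02  -1.761] [-1.  -0.5  1.3] 27.55
```

View pics/fin.png

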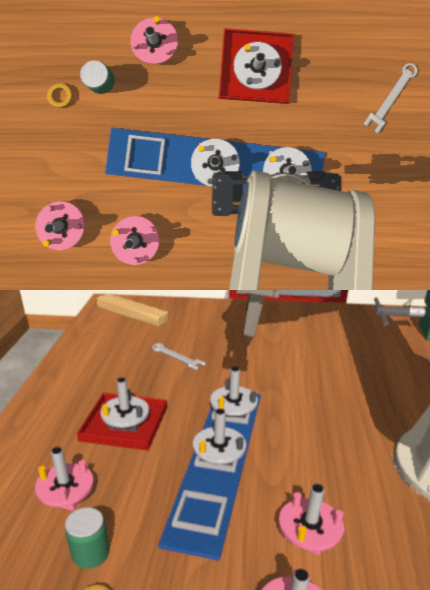

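The hub stands upright inside the tray at (257,65), the two good hubs stand upright in their nests, and everything else looks unmoved.

```bash
python3 -c "
from rig import r
print(r.hand_in())"
```

```text
the job is handed in; nothing more can be done
None
```

The left hub was the dragging one. It now stands upright inside the red scrap tray, and I handed the job in at about 27.6 s of the 72 s allowed.

| Hub | Force to push the stud | Flange turned | Result |
|---|---|---|---|
| Left | about 6–9 N | about 63° | dragging, moved to the tray |
| Middle | about 1 N or less | about 59° | good, left on the stand |
| Right | about 0.5 N | about 58° | good, left on the stand |

**Last checks:** the final top and side pictures show the scrapped hub upright in the tray and the two good hubs upright in their nests. The tin, spanner and pink look-alikes look unmoved; I did not measure them. The ring looks unmoved in the top picture, though the side crop cuts it off. The gripper was open and clear of everything.

**What did not go cleanly:**
- **First push, left hub:** the finger rode up over the stud after about 12°, and the hub ended up leaning about 8° in its nest. I did the push again, and closing the grip on the axle stood the hub upright before the lift.
- **Right hub:** the finger touched the flange once with about 15 N and I lifted it off at once. Your instructions said not to lean on the flange.
- **Tool tilt:** the tool drifted to about 6–9° off vertical, so the hub was set down leaning 2–3°. It met the tray floor with about 22 N and settled flat on release.

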